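# Load a new roll into the foil stand and bolt it in

### The arm

A 6-joint arm with a two-finger parallel gripper is mounted at the origin on a cart in front of the work surface, level with it; the furniture and walls round the work are solid. World frame = base frame: x ahead of the robot, y to its left, z up, the work surface at z = 0. Lengths are in mm, angles in rad, forces in N, time in s.
With the tool pointing down it reaches from about 350 to 975 mm from the base axis. Payload 7.1 kg.
Tool frame: the origin (TCP) lies at the very end of the fingers, on their centre line; the grasp point (between the pads) lies 19 mm behind it; z points along the fingers, y is the line along which they close (so a half turn about z gives the same grasp; the last joint's range is limited). The gripper opens to 88 mm and grips with 3 to 60 N. Pads are 20 mm wide; open, the fingers measure 115 mm over their backs; the gripper's body (75 mm by 178 mm) begins 61 mm behind the grasp point.
Start: joints at [1.319, 0.423, 1.63, -0, 1.089, -0.019], TCP at [144.158, 608.131, 222.675] pointing down, gripper open.
Joint ranges: [-3, 3], [-0.9, 2.11], [0.09, 2.58], [-1.31, 4.45], [0.11, 2.69], [-2.54, 2.54]. Speed limits (rad/s): [2.39, 2.39, 3.01, 3.14, 3.14, 3.14].

### API

Orientations are given as a rotation vector (axis times angle).
In Python, from workcell import sensors, imaging, close_job gives the robot as it stands. The module is installed in compiled form; this text tells all that it offers.
- The arm moves only by the tool servo_tool, never from a script. Its argument "steps" is a list of rows, each a list of 3 entries, a list of its own where there are three numbers: the shift along the world's x, y, z in m, then the turn, a rotation vector about the world's x, y, z in degrees, then the opening, from -1 (shut) to 1 (fully open). A call has exactly 8 rows; each row shifts and turns the commanded pose from where the row before left it; what a row does not reach is not made up. A row lasts 1/12 s, in which the tool goes at most 41.7 mm and 7.16 degrees, less where a joint would pass 70% of its speed; a pose out of reach is approached as far as the arm can. A call is refused whole if a number of a shift passes 0.0417 or a number of a turn 7.16, either way. A call with a gripper value outside its range is refused whole. The fingers move at their own pace and stop on an object; the grip force is fixed at half the most. Time passes only in rows, so rows that do not move let the fingers close, or fill a call up. It gives the time, the measured TCP pose, the force, the opening and the grip force at its end, in the units of the state.
- sensors.get_obs(): the state, without advancing time (a new reading comes with each control period).
- imaging.get_image(name): name is "scene" or "side" or "wrist"; returns a dict with "color" (420x560x3 uint8, blue, green, red), "range_z" (420x560 float32, mm along the optical axis (not along the pixel's ray), 0 where there is no reading), "vertical_fov" (degrees; the focal length in pixels is half the picture's height over the tangent of half this angle, whatever the lens; pixels are square), "cx", "cy" (the principal point, pixels), "rvec" (rotation vector, rad) and "tvec" (3), from world to camera coordinates, as OpenCV has them; the wrist camera has in their place "tool_from_camera" (4x4, takes a point from camera to tool coordinates, whose origin is the TCP and whose axes are the flange's). Camera axes: x right, y down, z forward; pixel columns grow to the right and rows downward; lengths in mm; the calibration is good to about 2 mm. A picture is of the moment at which its call begins: read the wrist's pose just before it.
- close_job(): hands the job in; it is judged then, once.
The state is a dict: "t": time; "qpos": joint angles; "qvel": joint speeds; "joint_torque": joint torques, N m; "ee_pos": TCP position; "orientation": TCP orientation; "ft_force": force on the tool from outside, world axes, zero at the start; "moment": the same for the moment, N m; "width": finger opening in mm; "grasp_force": force on a finger pad.
Only numpy, scipy, OpenCV 4.12 (cv2) and the standard library are available. Lean on these libraries where they do the work, as an engineer would, in place of code of your own. Each camera call takes 0.05 s, during which the arm holds its last target. There are 200 camera calls.

### The job

Load the long roll of kitchen foil into the foil stand: draw the bolt right back, lay the roll on the two rods between the cones, then slide the bolt fully across so that its cone goes into the roll's core and turn the bolt's handle all the way down into its notch. Leave the short roll where it lies, do not push or knock over the bottle, the spice jar or the mug, and let go of everything.

Things in the scene. Friction and masses are not known exactly. Their poses are not given: they have to be found in the camera images.
- foil_stand: Stand for a foil roll, fixed: pale wooden board, x -55..55, y -255..130, top z 16 mm. Origin on its underside, beneath the middle of the roll space; x to its back, y along the centre line, away from the bolt. Two round-topped steel cheeks, 68 mm wide, 10 thick, top z 96, inner faces at y +110 and -110. Toothed tear bar along the front edge (x -52, top z 33).
- centre_line (a point): Midpoint of the line through both cones, 62 mm above the stand's origin, axes as the stand's. Two fixed 10 mm rods run along y under it (x +18 and -18, z 36 over the origin): a roll laid on them has its axis about 60 mm up, 2 mm under this line. With the bolt right back, 172 mm are free between the cones' tips, y -86 to +86: lay the roll there.
- fixed_cone (a point): Tip of the fixed steel cone on the cheek at +y, at stand y +86, z 62 mm, pointing to -y: 24 mm long, radius 5 mm at the tip, 17 mm at the cheek. The bolt ends in a like cone that faces it. The bolt, coming across, pushes the roll about 24 mm along the rods until both cones stand in its core and centre it, with 2 to 5 mm of end play.
- bolt (a joint): Travel of the bolt, m: 0 = drawn right back; grows along the stand's +y to 0.046 = fully across. At value q its cone's tip is at stand y = -0.086 + q, its handle at y = -0.226 + q. Starts part way across (0.014 to 0.036) with the handle up. Friction about 1.5 N: it stays where it is left. Its barrel (28 mm dia., y -165..-241) lies on the centre line outside the -y cheek.
- bolt_handle (a joint): Turn of the handle about the bolt's axis, rad: 0 = straight up; grows as it turns down to the front (stand's -x) to 1.45 = fully down, nearly level. Its 8 mm stem runs in the barrel's top slot and can slide only within about 0.2 rad of upright; at each end of the travel a 13 mm notch lets it turn down (far end: from about 0.044) and then bars sliding. Light friction (0.03 N m) holds any angle.
- handle_ball (a point): Centre of the black ball, 22 mm dia., on the end of the bolt's handle, 48 mm from the bolt's axis: 110 mm above the worktop with the handle up, about 68 mm with it down. Round it 25 mm and more is free to every side.
- long_roll: The roll to load: foil on a cardboard core, 160 mm long, 50 mm dia., core hole 28 mm dia. right through, about 0.3 kg. Origin at its middle; y is its axis, both ends alike. Starts lying on the worktop (origin 25 mm up) to the left or right of the stand, the short roll on the other side.
- short_roll: A like roll, 110 mm long, 50 mm dia., too short for this stand; leave it where it lies. Origin at its middle, axis y.
- soap_bottle: Washing-up liquid bottle 46 x 76 mm, 237 mm tall, standing loose some 115 mm behind the bolt's axis; origin on its underside.
- spice_jar: Spice jar 47 mm dia., 98 mm tall, standing loose some 90 mm behind the middle of the centre line; origin on its underside.
- mug: White mug 82 mm dia. with a handle, 94 mm tall, standing loose behind the left-hand roll; origin on its underside.
Mind the look-alikes: they are no part of the job. Leave any pink look-alike of the long_roll alone.

How it is judged (in metres and radians):
On the way, in this order (a step that is already met when the one before it is completed fails the run):
1. the long roll lies on the rods between the cones, with the bolt drawn back (x of long_roll in the frame of foil_stand between -0.01 and 0.01 m and z of long_roll in the frame of foil_stand between 0.054 and 0.068 m and angle between the y axis of long_roll and the y axis of foil_stand, either way round below 0.08 rad and value of joint bolt below 0.012 m), for 0.2 s.
2. the bolt is fully across (value of joint bolt above 0.041 m), for 0.1 s.
At the end, for the whole second after the job is handed in: Bolt over 41 of its 46 mm across, its handle over 1.2 rad down in the notch; the long roll at rest between the cones: axis within 10 mm of the centre line sideways, middle at stand y 14 to 34 and z 54 to 68 mm, parallel to the stand within 0.08 rad (value of joint bolt above 0.041 m and value of joint bolt_handle above 1.2 rad and x of long_roll in the frame of foil_stand between -0.01 and 0.01 m and z of long_roll in the frame of foil_stand between 0.054 and 0.068 m and angle between the y axis of long_roll and the y axis of foil_stand, either way round below 0.08 rad and y of long_roll in the frame of foil_stand between 0.014 and 0.034 m and linear speed of long_roll below 0.03 m/s); the robot touches nothing.
It fails at once if the bottle, the spice jar or the mug is moved over 30 mm or tipped (distance of any of soap_bottle, spice_jar, mug from where it was at the start of the episode above 0.03 m or angle between any of soap_bottle, spice_jar, mug's own z axis and vertical above 0.4 rad).
It fails at once if the short roll is moved over 60 mm (distance of short_roll from where it was at the start of the episode above 0.06 m).
It also fails if it takes over 67 s, if anything falls off the work surface, if the arm or the gripper's body presses on something with over 40 N, if the wrist force passes 120 N, or if a joint passes its speed limit or range.

## Working session

There is one attempt and no reset: what is moved stays moved. The work goes in short steps, Python scripts to look and compute and a tool call to move; the robot and the scene stay as the last step left them, time stands still between calls to the robot, and variables do not carry over. Pictures are saved under pics/ and viewed, at most 10 in all, crops included, and the job is handed in when it is done.

Besides the shell and the picture viewer there is one more tool, called after "Request:" by a JSON object that holds its "fn" and its "kwargs", one argument or row to a line. servo_tool: Moves the arm, as the interface text tells. Its arguments: {"type":"object","properties":{"steps":{"type":"array"}},"required":["steps"]}

```bash
mkdir -p pics; cat > h.py <<'E'
import numpy as np,cv2
from workcell import sensors,imaging
def cam(name):
    o=sensors.get_obs(); d=imaging.get_image(name)
    f=d["color"].shape[0]/2/np.tan(np.radians(d["vertical_fov"])/2)
    if name=="wrist":
        T=np.eye(4);T[:3,:3]=cv2.Rodrigues(np.array(o["orientation"],float))[0];T[:3,3]=o["ee_pos"]
        W=T@np.array(d["tool_from_camera"])
    else:
        T=np.eye(4);T[:3,:3]=cv2.Rodrigues(np.array(d["rvec"],float))[0];T[:3,3]=np.array(d["tvec"]).ravel()
        W=np.linalg.inv(T)
    z=d["range_z"];v,u=np.mgrid[:z.shape[0],:z.shape[1]]
    P=np.stack([(u-d["cx"])/f*z,(v-d["cy"])/f*z,z],-1)@W[:3,:3].T+W[:3,3]
    P[z<=0]=np.nan
    return d["color"],P
E
python3 - <<'E'
from h import *
o=sensors.get_obs();print(o)
for n in("scene","side"):
    c,P=cam(n);cv2.imwrite(f"pics/{n}0.png",c);np.savez(f"{n}0.npz",c=c,P=P)
E
```

```text
{'t': 0.0, 'qpos': array([ 1.31901907e+00,  4.23819050e-01,  1.63068108e+00, -8.89782470e-06,
        1.08862242e+00, -1.90183626e-02]), 'qvel': array([-0.00080154,  0.00197129,  0.00048902, -0.00251938,  0.00015226,
        0.00051134]), 'joint_torque': array([ 2.30284953e-03, -5.44621110e+01, -2.73667824e+01,  6.44582463e-02,
        2.27245566e-02, -1.41539431e-04]), 'ee_pos': array([144.01347902, 607.60709832, 221.91881718]), 'orientation': array([-3.64762415e-01, -3.12014401e+00,  2.38268055e-03]), 'ft_force': array([-0.02303381,  0.48090874, -0.28484147]), 'moment': array([-0.02102278, -0.01670863,  0.05697855]), 'grasp_force': 0.0, 'width': 88.06779027729148}
```

View pics/scene0.png

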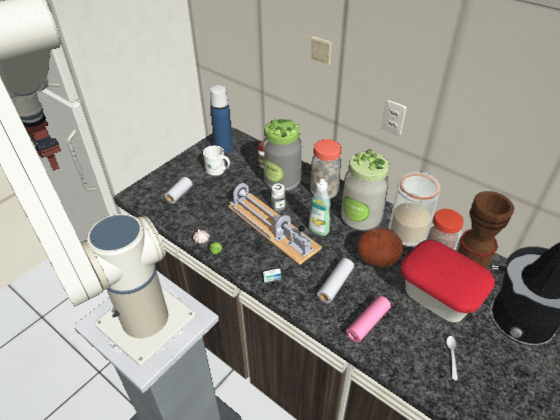

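View pics/side0.png

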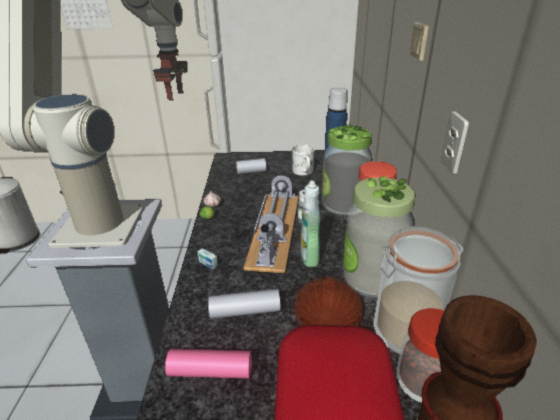

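The scene view shows the long grey roll at about (336,279), right of the stand. The short roll is at (178,190), the stand runs (235,200) to (310,250) with its bolt at the near-right end, and the pink look-alike is at (369,319). In the side view the long roll is at (244,303) and the bolt at (268,245).

```bash
python3 - <<'E'
from h import *
for n,c0 in(("scene",[(336,279),(178,190),(262,222),(320,210),(278,195)]),("side",[(244,303),(251,166),(270,230),(310,240),(304,200)])):
    d=np.load(n+"0.npz");P=d["P"];c=d["c"]
    for u,v in c0: print(n,(u,v),P[v,u].round(0))
    # long roll: points with height 10..60 near
    u,v=c0[0];q=P[v,u]
    m=(np.abs(P[...,0]-q[0])<130)&(np.abs(P[...,1]-q[1])<130)&(P[...,2]>8)&(P[...,2]<60)
    lab=cv2.connectedComponents(m.astype(np.uint8))[1];m=lab==lab[v,u]
    X=P[m];top=X[X[:,2]>np.percentile(X[:,2],60)]
    print("roll n",m.sum(),"rect",cv2.minAreaRect(X[:,:2].astype(np.float32)),"ztop",np.percentile(X[:,2],98),"top rect",cv2.minAreaRect(top[:,:2].astype(np.float32)))
    # board: wood colour
    hsv=cv2.cvtColor(c,cv2.COLOR_BGR2HSV)
    q=P[c0[2][1],c0[2][0]]
    m=(hsv[...,0]>8)&(hsv[...,0]<25)&(hsv[...,1]>70)&(np.abs(P[...,2]-15)<8)&(np.abs(P[...,0]-q[0])<250)&(np.abs(P[...,1]-q[1])<300)
    lab,nn=cv2.connectedComponents(m.astype(np.uint8))[::-1][:2] if 0 else (None,None)
    print("board",m.sum(),cv2.minAreaRect(P[m][:,:2].astype(np.float32)),np.median(P[m][:,2]))
E
```

```text
scene (336, 279) [ 453. -383.   51.]
scene (178, 190) [441. 330.  41.]
scene (262, 222) [524. -18.  20.]
scene (320, 210) [ 614. -204.  123.]
scene (278, 195) [621. -14.  80.]
roll n 746 rect ((470.77020263671875, -373.2615661621094), (176.0655975341797, 59.4228630065918), 10.161284446716309) ztop 54.202496104574315 top rect ((465.4830322265625, -373.240478515625), (163.7037811279297, 40.45732116699219), 9.008971214294434)
board 1161 ((537.8568115234375, -55.35408020019531), (388.806640625, 115.45474243164062), 80.9576187133789) 16.61412057991356
side (244, 303) [ 470. -393.   39.]
side (251, 166) [455. 323.  31.]
side (270, 230) [ 528. -150.   65.]
side (310, 240) [ 630. -225.   84.]
side (304, 200) [ 616. -192.  182.]
roll n 1576 rect ((469.85009765625, -381.3672180175781), (158.8497314453125, 44.8538703918457), 6.357273578643799) ztop 47.99281673249595 top rect ((469.2740783691406, -379.0685119628906), (156.44735717773438, 32.47873306274414), 5.907257556915283)
board 1501 ((539.1005249023438, -59.37138366699219), (387.5505676269531, 110.46813201904297), 81.2941665649414) 12.403952210276543
```

Request:
{"fn": "servo_tool", "kwargs": {
  "steps": [
    [[0.025, -0.033, 0.003], [0, 0, -7.1], 1],
    [[0.025, -0.033, 0.003], [0, 0, -7.1], 1],
    [[0.025, -0.033, 0.003], [0, 0, -7.1], 1],
    [[0.025, -0.033, 0.003], [0, 0, -7.1], 1],
    [[0.025, -0.033, 0.003], [0, 0, -7.1], 1],
    [[0.025, -0.033, 0.003], [0, 0, -7.1], 1],
    [[0.025, -0.033, 0.003], [0, 0, -7.1], 1],
    [[0.025, -0.033, 0.003], [0, 0, -7.1], 1]
  ]
}}

```text
t: 0.77
ee_pos: [344.7, 342.3, 246.7]
orientation: [-1.812, -2.566, 0.0]
ft_force: [0.4, 0.5, 0.0]
width: 87.9
grasp_force: 0.0
```

Request:
{"fn": "servo_tool", "kwargs": {
  "steps": [
    [[0.016, -0.033, 0.003], [0, 0, -7.1], 1],
    [[0.016, -0.033, 0.003], [0, 0, -7.1], 1],
    [[0.016, -0.033, 0.003], [0, 0, -7.1], 1],
    [[0.016, -0.033, 0.003], [0, 0, -7.1], 1],
    [[0.016, -0.033, 0.003], [0, 0, -7.1], 1],
    [[0.016, -0.033, 0.003], [0, 0, -7.1], 1],
    [[0.016, -0.033, 0.003], [0, 0, -7.1], 1],
    [[0.016, -0.033, 0.003], [0, 0, -7.1], 1]
  ]
}}

```text
t: 1.43
ee_pos: [472.4, 78.3, 270.7]
orientation: [-2.815, -1.394, 0.0]
ft_force: [1.1, 0.1, -0.4]
width: 87.9
grasp_force: 0.0
```

Request:
{"fn": "servo_tool", "kwargs": {
  "steps": [
    [[0.002, -0.033, 0.0], [0, 0, -7.1], 1],
    [[0.002, -0.033, 0], [0, 0, -7.1], 1],
    [[0.002, -0.033, 0], [0, 0, -7.1], 1],
    [[0.002, -0.033, 0], [0, 0, -7.1], 1],
    [[0.002, -0.033, 0], [0, 0, -7.1], 1],
    [[0.002, -0.033, 0], [0, 0, -7.1], 1],
    [[0.002, -0.033, 0], [0, 0, -7.1], 1],
    [[0, 0, 0], [0, 0, -4.0], 1]
  ]
}}

```text
t: 2.1
ee_pos: [486.4, -155.4, 270.6]
orientation: [3.14, -0.033, 0.001]
ft_force: [-0.3, -0.6, -0.6]
width: 87.8
grasp_force: 0.0
```

```bash
python3 - <<'E'
from h import *
c,P=cam("wrist");cv2.imwrite("pics/w1.png",c);np.savez("w1.npz",c=c,P=P)
o=sensors.get_obs();print(o["t"],o["ee_pos"],o["qpos"],cv2.Rodrigues(o["orientation"])[0].round(3))
E
```

```text
2.15 [ 485.99000131 -153.44940652  270.36141561] [-3.29007490e-01  1.95736616e-01  1.83512851e+00 -3.37480165e-04
  1.11099826e+00  1.26507292e+00] [[ 1.    -0.023 -0.   ]
 [-0.023 -1.    -0.   ]
 [-0.     0.    -1.   ]]
```

View pics/w1.png

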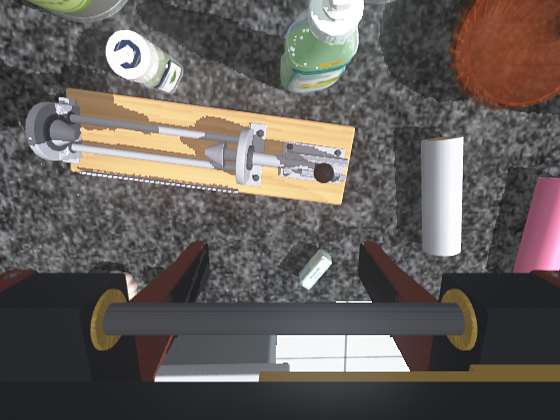

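The wrist view shows the whole stand: fixed cone at about (62,130), the bolt's cheek at (245,155), the black ball at (324,173) with the handle up. The long roll is at (442,195), the spice jar at (140,60) and the bottle at (320,45).

```bash
cat > m.py <<'E'
from h import *
def rollfit(P,seed):
    m=(np.abs(P-P[seed[1],seed[0]])[...,:2].max(-1)<140)&(P[...,2]>8)&(P[...,2]<65)
    l=cv2.connectedComponents(m.astype(np.uint8))[1];return P[l==l[seed[1],seed[0]]]
E
python3 - <<'E'
from m import *
d=np.load("w1.npz");P,c=d["P"],d["c"]
X=rollfit(P,(442,195));t=X[X[:,2]>35]
print("roll",cv2.minAreaRect(t[:,:2].astype(np.float32)),np.percentile(X[:,2],98))
hsv=cv2.cvtColor(c,cv2.COLOR_BGR2HSV)
m=(hsv[...,0]>8)&(hsv[...,0]<25)&(hsv[...,1]>70)&(np.abs(P[...,2]-16)<8);m[:,360:]=0;m[220:]=0
m=cv2.morphologyEx(m.astype(np.uint8),cv2.MORPH_OPEN,np.ones((3,3)))>0
print("board",cv2.minAreaRect(P[m][:,:2].astype(np.float32)),np.median(P[m][:,2]))
m=(c.max(-1)<50)&(P[...,2]>85)&(P[...,2]<135);m[:,:300]=0;m[:,350:]=0;m[220:]=0
B=P[m];print("ball",m.sum(),np.median(B,0),B.min(0),B.max(0))
v,u=np.where(m);print("ball px",u.min(),u.max(),v.min(),v.max())
# rough stand frame
for z0,z1,n in((80,100,"cheeks"),):
    m=(P[...,2]>z0)&(P[...,2]<z1);m[:90]=0;m[220:]=0;m[:,300:]=0
    l=cv2.connectedComponents(m.astype(np.uint8))
    for k in range(1,l[0]):
        Q=P[l[1]==k]
        if len(Q)>40: print(n,len(Q),Q.mean(0),cv2.minAreaRect(Q[:,:2].astype(np.float32)),Q[:,2].max())
s=np.load("scene0.npz");c=s["c"];P=s["P"]
m=(c.max(-1)<50)&(P[...,2]>95)&(P[...,2]<130)&(abs(P[...,0]-515)<50)&(abs(P[...,1]+190)<60);print("ball scene",m.sum(),np.median(P[m],0),P[m].max(0))
s=np.load("side0.npz");c=s["c"];P=s["P"]
m=(c.max(-1)<50)&(P[...,2]>95)&(P[...,2]<130)&(abs(P[...,0]-515)<50)&(abs(P[...,1]+190)<60);print("ball side",m.sum(),np.median(P[m],0),P[m].max(0))
E
```

```text
roll ((469.29034423828125, -373.60162353515625), (159.65875244140625, 44.206424713134766), 6.311110019683838) 48.13218576188268
board ((539.760986328125, -55.582061767578125), (384.6574401855469, 109.88978576660156), 81.42982482910156) 13.693668886283263
  return _methods._mean(a, axis=axis, dtype=dtype,
  ret = um.true_divide(
Traceback (most recent call last):
ValueError: zero-size array to reduction operation minimum which has no identity
```

```bash
python3 - <<'E'
from m import *
d=np.load("w1.npz");P,c=d["P"],d["c"]
print(P[165:182:4,316:333:4,2].round(0))
m=(c.max(-1)<60);m[:,305:]&=True;m[:,:308]=0;m[:,342:]=0;m[:155]=0;m[190:]=0
v,u=np.where(m);print("px",m.sum(),u.min(),u.max(),v.min(),v.max(),u.mean(),v.mean());u0,v0=u.mean(),v.mean()
print("Z med",np.nanmedian(P[m],0), np.isnan(P[m][:,0]).sum())
# ray through ball centre: use two board-level homography-free: camera centre by 2 pts per ray is unavailable -> recompute
from workcell import imaging
o=sensors.get_obs();w=imaging.get_image("wrist")
f=210/np.tan(np.radians(w["vertical_fov"])/2);T=np.eye(4);T[:3,:3]=cv2.Rodrigues(o["orientation"])[0];T[:3,3]=o["ee_pos"]
W=T@np.array(w["tool_from_camera"]);r=W[:3,:3]@[(u0-w["cx"])/f,(v0-w["cy"])/f,1];C=W[:3,3]
print("cam",C,"f",f)
for z in(110,):print("ball at",z,C+r*(z-C[2])/r[2])
th=np.radians(-8.57);x=np.array([np.cos(th),np.sin(th)]);y=np.array([-x[1],x[0]]);O=np.array([539.8,-55.6])+62.5*y
b=(C+r*(110-C[2])/r[2])[:2]-O;print("O",O,"stand xy",b@x,b@y)
for n,(a,e,a2,e2) in {"farcheek":(25,60,95,165),"nearcheek":(235,265,120,190)}.items():
    Q=P[a2:e2,a:e].reshape(-1,3);Q=Q[Q[:,2]>80];s=(Q[:,:2]-O);print(n,len(Q),np.median(s@x),np.percentile(s@x,[3,97]),np.percentile(s@y,[3,97]),Q[:,2].max())
E
```

```text
[[ 69. 113. 115. 112.  67.]
 [113. 116. 119. 117. 114.]
 [115. 117. 119. 119. 114.]
 [115. 118. 119. 117. 113.]
 [ 13. 113. 115. 111.  18.]]
px 8 314 324 171 182 316.625 176.625
Z med [ 512.93640306 -188.70886928  111.70472495] 0
cam [ 557.3859982  -154.23366812  430.24335816] f 298.2914111042571
ball at 110 [ 511.50586134 -188.94782026  110.        ]
O [549.11360071   6.20215888] stand xy -8.107047991661307 -198.57525573367624
farcheek 777 1.2829662347902488 [-23.68779557  24.45588219] [108.44862285 119.00496738] 94.86796125312134
nearcheek 443 1.9538012827254303 [-24.14477876  24.8607585 ] [-119.74149936 -110.28371894] 94.89892453364814
```

```bash
python3 - <<'E'
from m import *
d=np.load("w1.npz");P=d["P"];Q=P[155:192,305:343].reshape(-1,3);Q=Q[Q[:,2]>108]
r=cv2.minEnclosingCircle(Q[:,:2].astype(np.float32));print(r,len(Q),Q[:,2].max(),Q.mean(0))
O=np.array([549.1,6.2]);th=np.radians(-8.57);x=np.array([np.cos(th),np.sin(th)]);y=np.array([-x[1],x[0]])
b=np.array(r[0])-O;print(b@x,b@y)
print(sensors.get_obs()["ee_pos"],sensors.get_obs()["t"])
E
```

```text
((516.54296875, -198.4204864501953), 10.811502456665039) 323 120.10824764953895 [ 517.18055553 -197.6881301   115.12362639]
-1.7014609641240703 -207.1873760380096
[ 485.77417955 -152.06924634  270.2554634 ] 2.2
```

Request:
{"fn": "servo_tool", "kwargs": {
  "steps": [
    [[0.0154, -0.0236, 0], [0, 0, -3.65], 1],
    [[0.0154, -0.0236, 0], [0, 0, -3.65], 1],
    [[0, 0, -0.03], [0, 0, 0], 1],
    [[0, 0, -0.03], [0, 0, 0], 1],
    [[0, 0, -0.03], [0, 0, 0], 1],
    [[0, 0, -0.03], [0, 0, 0], 1],
    [[0, 0, -0.03], [0, 0, 0], 1],
    [[0, 0, -0.026], [0, 0, 0], 1]
  ]
}}

```text
t: 2.87
ee_pos: [516.3, -196.6, 92.8]
orientation: [-3.134, 0.211, 0.002]
ft_force: [-0.1, -0.1, -0.8]
width: 87.6
grasp_force: 0.0
```

Request:
{"fn": "servo_tool", "kwargs": {
  "steps": [
    [[0, 0, 0], [0, 0, 0], 0],
    [[0, 0, 0], [0, 0, 0], -1],
    [[0, 0, 0], [0, 0, 0], -1],
    [[0, 0, 0], [0, 0, 0], -1],
    [[0, 0, 0], [0, 0, 0], -1],
    [[0, 0, 0], [0, 0, 0], -1],
    [[0, 0, 0], [0, 0, 0], -1],
    [[0, 0, 0], [0, 0, 0], -1]
  ]
}}

```text
t: 3.53
ee_pos: [517.2, -198.2, 95.3]
orientation: [3.134, -0.217, 0.001]
ft_force: [0.1, 0.2, -0.9]
width: 37.8
grasp_force: 0.0
```

Request:
{"fn": "servo_tool", "kwargs": {
  "steps": [
    [[0, 0, 0], [0, 0, 0], -1],
    [[0, 0, 0], [0, 0, 0], -1],
    [[0, 0, 0], [0, 0, 0], -1],
    [[0, 0, 0], [0, 0, 0], -1],
    [[-0.0003, -0.002, 0], [0, 0, 0], -1],
    [[-0.0008, -0.005, 0], [0, 0, 0], -1],
    [[-0.0008, -0.005, 0], [0, 0, 0], -1],
    [[-0.0008, -0.005, 0], [0, 0, 0], -1]
  ]
}}

```text
t: 4.2
ee_pos: [514.3, -215.5, 94.7]
orientation: [-3.134, 0.217, -0.0]
ft_force: [0.6, 1.4, 1.7]
width: 20.4
grasp_force: 30.0
```

Request:
{"fn": "servo_tool", "kwargs": {
  "steps": [
    [[-0.0003, -0.001, 0], [0, 0, 0], -1],
    [[0, 0, 0], [0, 0, 0], -1],
    [[0, 0, 0], [0, 0, 0], 0.2],
    [[0, 0, 0], [0, 0, 0], 0.2],
    [[0, 0, 0], [0, 0, 0], 0.2],
    [[0, 0, 0], [0, 0, 0], 0.2],
    [[0, 0, 0.02], [0, 0, 0], 0.5],
    [[0, 0, 0.03], [0, 0, 0], 1]
  ]
}}

```text
t: 4.87
ee_pos: [511.8, -215.0, 142.5]
orientation: [-3.132, 0.217, 0.01]
ft_force: [1.3, -0.2, 0.7]
width: 57.1
grasp_force: 0.0
```

Request:
{"fn": "servo_tool", "kwargs": {
  "steps": [
    [[0, 0, 0.035], [0, 0, 0], 1],
    [[0, 0, 0.035], [0, 0, 0], 1],
    [[-0.008, -0.028, 0.03], [0, 0, 3], 1],
    [[-0.008, -0.028, 0], [0, 0, 3], 1],
    [[-0.008, -0.028, 0], [0, 0, 3], 1],
    [[-0.008, -0.028, 0], [0, 0, 3], 1],
    [[-0.008, -0.028, 0], [0, 0, 2.9], 1],
    [[-0.005, -0.018, 0], [0, 0, 0], 1]
  ]
}}

```text
t: 5.53
ee_pos: [468.1, -376.0, 244.6]
orientation: [3.135, 0.194, -0.0]
ft_force: [-0.3, 0.4, 0.1]
width: 87.7
grasp_force: 0.0
```

```bash
python3 - <<'E'
from m import *
o=sensors.get_obs();c,P=cam("wrist");c,P=cam("wrist");cv2.imwrite("pics/w2.png",c);np.savez("w2.npz",c=c,P=P)
o=sensors.get_obs();print(o["ee_pos"],o["qpos"])
T=cv2.Rodrigues(o["orientation"])[0];print(np.degrees(np.arctan2(T[1,1],T[0,1])))
# grey roll: points within 110mm of expected
m=(np.hypot(P[...,0]-469,P[...,1]+374)<110)&(P[...,2]>35)&(P[...,2]<60)
Q=P[m];print(len(Q),cv2.minAreaRect(Q[:,:2].astype(np.float32)),np.percentile(Q[:,2],98))
E
```

```text
[ 468.1070269  -376.28350988  244.41899379] [-6.96653730e-01  3.63539044e-01  1.66705916e+00 -5.18935295e-04
  1.11066039e+00  7.55717665e-01]
-83.20155041887764
4317 ((469.0599365234375, -374.3775634765625), (158.00489807128906, 43.86403274536133), 6.503925323486328) 48.22888875280888
```

View pics/w2.png

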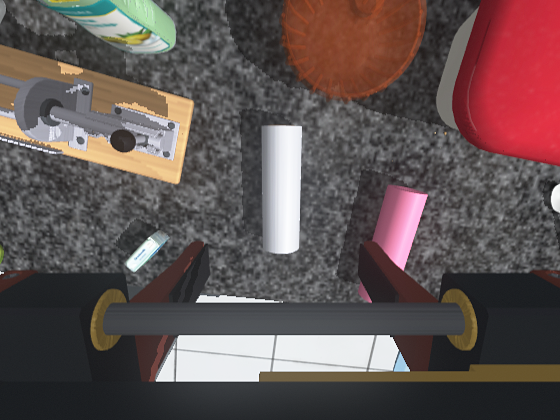

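The view shows the long roll at (281,190), with the pink roll well clear at (405,230). The bolt's ball is at (122,140).

Request:
{"fn": "servo_tool", "kwargs": {
  "steps": [
    [[0.0007, 0.002, -0.03], [0, 0, 0], 1],
    [[0, 0, -0.03], [0, 0, 0], 1],
    [[0, 0, -0.03], [0, 0, 0], 1],
    [[0, 0, -0.03], [0, 0, 0], 1],
    [[0, 0, -0.03], [0, 0, 0], 1],
    [[0, 0, -0.03], [0, 0, 0], 1],
    [[0, 0, -0.03], [0, 0, 0], 1],
    [[0, 0, -0.026], [0, 0, 0], 1]
  ]
}}

```text
t: 6.3
ee_pos: [469.5, -370.4, 6.7]
orientation: [-3.135, -0.191, 0.002]
ft_force: [0.2, -0.3, -0.2]
width: 87.9
grasp_force: 0.0
```

Request:
{"fn": "servo_tool", "kwargs": {
  "steps": [
    [[0, 0, 0], [0, 0, 0], -1],
    [[0, 0, 0], [0, 0, 0], -1],
    [[0, 0, 0], [0, 0, 0], -1],
    [[0, 0, 0], [0, 0, 0], -1],
    [[0, 0, 0], [0, 0, 0], -1],
    [[0, 0, 0], [0, 0, 0], -1],
    [[0, 0, 0], [0, 0, 0], -1],
    [[0, 0, 0], [0, 0, 0], -1]
  ]
}}

```text
t: 6.97
ee_pos: [470.8, -373.0, 10.2]
orientation: [3.134, 0.19, 0.004]
ft_force: [0.3, -0.4, 8.3]
width: 49.1
grasp_force: 30.0
```

```bash
python3 - <<'E'
from m import *
P=np.load("w2.npz")["P"];Q=P[120:160,100:145].reshape(-1,3);Q=Q[Q[:,2]>107]
r=cv2.minEnclosingCircle(Q[:,:2].astype(np.float32));O=np.array([549.1,6.2]);th=np.radians(-8.57);x=np.array([np.cos(th),np.sin(th)]);y=np.array([-x[1],x[0]])
b=np.array(r[0])-O;print(r,b@x,b@y)
o=sensors.get_obs();print(o["width"],o["grasp_force"],o["ee_pos"],o["ft_force"])
E
```

```text
((513.9588012695312, -216.9698486328125), 10.744597434997559) -1.4925933868873358 -225.91471256203778
49.07949235489137 29.99238277960103 [ 470.78095007 -373.02517541   10.22329012] [ 0.28475028 -0.41452056  8.25494759]
```

Request:
{"fn": "servo_tool", "kwargs": {
  "steps": [
    [[0, 0, 0.015], [0, 0, 0], -1],
    [[0, 0, 0.035], [0, 0, 0], -1],
    [[0, 0, 0.035], [0, 0, 0], -1],
    [[0, 0, 0.035], [0, 0, 0], -1],
    [[0, 0, 0.035], [0, 0, 0], -1],
    [[0, 0, 0.015], [0, 0, 0], -1],
    [[-0.004, 0.034, 0], [0, 0, 6.8], -1],
    [[-0.004, 0.034, 0], [0, 0, 6.8], -1]
  ]
}}

```text
t: 7.63
ee_pos: [462.2, -304.7, 180.3]
orientation: [3.088, 0.564, 0.004]
ft_force: [0.8, 0.1, -2.9]
width: 48.8
grasp_force: 30.0
```

Request:
{"fn": "servo_tool", "kwargs": {
  "steps": [
    [[-0.004, 0.034, 0], [0, 0, 6.8], -1],
    [[-0.004, 0.034, 0], [0, 0, 6.8], -1],
    [[-0.004, 0.034, 0], [0, 0, 6.8], -1],
    [[-0.004, 0.034, 0], [0, 0, 6.8], -1],
    [[0.02, 0.034, 0], [0, 0, 6.8], -1],
    [[0.02, 0.034, 0], [0, 0, 6.8], -1],
    [[0.02, 0.034, 0], [0, 0, 6.8], -1],
    [[0.02, 0.034, 0], [0, 0, 6.8], -1]
  ]
}}

```text
t: 8.3
ee_pos: [525.8, -30.1, 178.9]
orientation: [-2.488, -1.919, 0.0]
ft_force: [0.5, -0.5, -2.3]
width: 48.7
grasp_force: 30.0
```

Request:
{"fn": "servo_tool", "kwargs": {
  "steps": [
    [[0.02, 0.034, 0], [0, 0, 6.7], -1],
    [[0.002, 0.004, 0], [0, 0, 0], -1],
    [[0, 0, 0], [0, 0, 0], -1],
    [[0, 0, 0], [0, 0, 0], -1],
    [[0, 0, 0], [0, 0, 0], -1],
    [[0, 0, 0], [0, 0, 0], -1],
    [[0, 0, 0], [0, 0, 0], -1],
    [[0, 0, 0], [0, 0, 0], -1]
  ]
}}

```text
t: 8.97
ee_pos: [547.3, 5.1, 178.7]
orientation: [-2.379, -2.052, 0.0]
ft_force: [-0.0, 0.2, -2.7]
width: 48.9
grasp_force: 30.0
```

```bash
python3 - <<'E'
from m import *
c,P=cam("wrist");cv2.imwrite("pics/w3.png",c);np.savez("w3.npz",c=c,P=P)
o=sensors.get_obs();print(o["ee_pos"],o["width"],o["grasp_force"])
T=cv2.Rodrigues(o["orientation"])[0];print(T.round(4),np.degrees(np.arctan2(T[1,1],T[0,1])))
E
```

```text
[547.45296961   5.21553302 178.66637005] 48.93926031991441 29.989108145528007
[[ 0.1466  0.9892 -0.    ]
 [ 0.9892 -0.1466 -0.    ]
 [-0.      0.     -1.    ]] -8.427511972367856
```

View pics/w3.png

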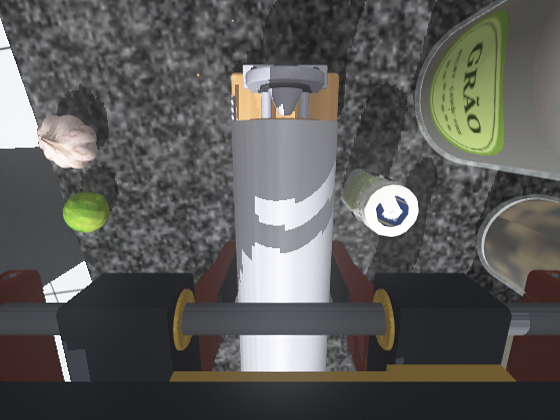

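The roll is held. Its far end is at (285,120), in line with the fixed cone at (286,100), and the spice jar is at (385,205).

```bash
python3 - <<'E'
from m import *
P=np.load("w3.npz")["P"];O=np.array([549.1,6.2]);th=np.radians(-8.57);x=np.array([np.cos(th),np.sin(th)]);y=np.array([-x[1],x[0]])
s=P[...,:2]-O;sx=s@x;sy=s@y
R=(P[...,2]>180)&(abs(sx)<40);R[240:]=0;R[:100]=0
print("roll",R.sum(),np.percentile(sx[R],[1,99]),"far end",np.percentile(sy[R],99.5),"top",np.percentile(P[...,2][R],98))
for a,b in((15,40),(50,75)):
    k=R&(sy>a)&(sy<b)&(P[...,2]>np.nanpercentile(P[...,2][R],70));print(a,b,sx[k].mean(),k.sum())
C=(P[...,2]>60)&(P[...,2]<100)&(abs(sx)<45)&(sy>85);C[:, :200]=0
print("cheek",C.sum(),np.percentile(sx[C],[1,99]),np.percentile(sy[C],[2,98]))
# silhouettes of rods at z~41
k=(P[...,2]>32)&(P[...,2]<46)&(abs(sx)<30)&(sy>70)&(sy<105);print("rods",k.sum(),sx[k&(sx<0)].mean(),sx[k&(sx>0)].mean())
J=(P[...,2]>85)&(P[...,2]<110)&(sx>50)&(sx<140)&(abs(sy)<60);print("jar",J.sum(),np.percentile(sx[J],[1,99]),np.percentile(sy[J],[1,99]))
E
```

```text
roll 12310 [-24.68699883  22.06835132] far end 76.7445239194789 top 216.41332116916914
15 40 -1.2627438248361957 959
50 75 -1.2557811797340066 1932
cheek 2345 [-31.54657804  30.78362587] [ 89.42648449 126.32720362]
rods 455 -18.32452869286392 17.38755720256505
jar 2386 [ 66.89512049 110.14461761] [-12.47785154  30.33026427]
```

Request:
{"fn": "servo_tool", "kwargs": {
  "steps": [
    [[0.0014, 0.0023, 0], [0, 0, 0], -1],
    [[0, 0, -0.025], [0, 0, 0], -1],
    [[0, 0, -0.025], [0, 0, 0], -1],
    [[0, 0, -0.025], [0, 0, 0], -1],
    [[0, 0, -0.025], [0, 0, 0], -1],
    [[0, 0, -0.015], [0, 0, 0], -1],
    [[0, 0, -0.01], [0, 0, 0], -1],
    [[0, 0, -0.003], [0, 0, 0], -1]
  ]
}}

```text
t: 9.68
ee_pos: [548.3, 8.3, 49.0]
orientation: [-2.376, -2.053, 0.003]
ft_force: [0.7, -0.3, -3.0]
width: 49.2
grasp_force: 30.0
```

Request:
{"fn": "servo_tool", "kwargs": {
  "steps": [
    [[0, 0, -0.002], [0, 0, 0], -1],
    [[0, 0, -0.002], [0, 0, 0], -1],
    [[0, 0, -0.001], [0, 0, 0], -1],
    [[0, 0, 0], [0, 0, 0], -1],
    [[0, 0, 0], [0, 0, 0], -1],
    [[0, 0, 0], [0, 0, 0], -1],
    [[0, 0, 0], [0, 0, 0], -1],
    [[0, 0, 0], [0, 0, 0], -1]
  ]
}}

```text
t: 10.35
ee_pos: [549.3, 8.3, 45.8]
orientation: [2.377, 2.054, 0.001]
ft_force: [0.1, -0.5, -2.6]
width: 48.7
grasp_force: 30.0
```

Request:
{"fn": "servo_tool", "kwargs": {
  "steps": [
    [[0, 0, -0.001], [0, 0, 0], -1],
    [[0, 0, -0.001], [0, 0, 0], -1],
    [[0, 0, 0], [0, 0, 0], -1],
    [[0, 0, 0], [0, 0, 0], 0.2],
    [[0, 0, 0], [0, 0, 0], 0.4],
    [[0, 0, 0], [0, 0, 0], 0.5],
    [[0, 0, 0], [0, 0, 0], 0.5],
    [[0, 0, 0], [0, 0, 0], 0.5]
  ]
}}

```text
t: 11.02
ee_pos: [549.1, 8.3, 43.4]
orientation: [-2.377, -2.054, 0.0]
ft_force: [-1.0, 0.1, -0.3]
width: 65.9
grasp_force: 0.0
```

Request:
{"fn": "servo_tool", "kwargs": {
  "steps": [
    [[0, 0, 0], [0, 0, 0], 0.5],
    [[0, 0, 0.015], [0, 0, 0], 0.5],
    [[0, 0, 0.03], [0, 0, 0], 0.5],
    [[0, 0, 0.035], [0, 0, 0], 0.5],
    [[0, 0, 0.035], [0, 0, 0], 0.5],
    [[0, 0, 0.035], [0, 0, 0], 0.5],
    [[0, 0, 0.035], [0, 0, 0], 0.5],
    [[0, 0, 0.03], [0, 0, 0], 0.5]
  ]
}}

```text
t: 11.68
ee_pos: [549.2, 8.3, 261.0]
orientation: [2.376, 2.053, 0.002]
ft_force: [0.6, 1.0, 0.2]
width: 65.8
grasp_force: 0.0
```

Request:
{"fn": "servo_tool", "kwargs": {
  "steps": [
    [[-0.0035, -0.0225, 0], [0, 0, -7.1], 1],
    [[-0.0035, -0.0225, 0], [0, 0, -7.1], 1],
    [[-0.0035, -0.0225, 0], [0, 0, -7.1], 1],
    [[-0.0035, -0.0225, 0], [0, 0, -7.1], 1],
    [[-0.0035, -0.0225, 0], [0, 0, -7.1], 1],
    [[-0.0035, -0.0225, 0], [0, 0, -7.1], 1],
    [[-0.0035, -0.0225, 0], [0, 0, -7.1], 1],
    [[-0.0035, -0.0225, 0], [0, 0, -7.1], 1]
  ]
}}

```text
t: 12.35
ee_pos: [520.7, -172.7, 258.4]
orientation: [-3.07, -0.667, 0.0]
ft_force: [0.7, 0.1, 0.5]
width: 87.9
grasp_force: 0.0
```

Request:
{"fn": "servo_tool", "kwargs": {
  "steps": [
    [[-0.0035, -0.0225, 0], [0, 0, -7.1], 1],
    [[-0.0035, -0.0225, 0], [0, 0, -7.1], 1],
    [[0, 0, 0], [0, 0, -7.1], 1],
    [[0, 0, 0], [0, 0, -7.1], 1],
    [[0, 0, 0], [0, 0, -5], 1],
    [[0, 0, 0], [0, 0, 0], 1],
    [[0, 0, 0], [0, 0, 0], 1],
    [[0, 0, 0], [0, 0, 0], 1]
  ]
}}

```text
t: 13.02
ee_pos: [514.0, -216.5, 258.5]
orientation: [-3.133, 0.229, 0.0]
ft_force: [-1.3, 0.2, -0.8]
width: 87.9
grasp_force: 0.0
```

```bash
cat > chk.py <<'E'
from m import *
import sys
n=sys.argv[1]
c,P=cam("wrist");cv2.imwrite(f"pics/{n}.png",c);np.savez(n+".npz",c=c,P=P)
o=sensors.get_obs();T=cv2.Rodrigues(o["orientation"])[0];print(o["t"],o["ee_pos"],np.degrees(np.arctan2(T[1,1],T[0,1])))
O=np.array([549.1,6.2]);th=np.radians(-8.57);x=np.array([np.cos(th),np.sin(th)]);y=np.array([-x[1],x[0]])
s=P[...,:2]-O;sx=s@x;sy=s@y
R=(P[...,2]>74)&(P[...,2]<100)&(abs(sx)<22)&(abs(sy)<107)
print("roll",R.sum(),"y",np.percentile(sy[R],[.5,99.5]),"top",np.percentile(P[...,2][R],98))
for a in(-50,0,50):
    k=R&(abs(sy-a)<20);print(a,np.percentile(sx[k],[2,98]) if k.sum() else None)
B=(P[...,2]>107)&(P[...,2]<125)&(abs(sx)<40)&(sy<-150)&(sy>-250)
if B.sum(): r=cv2.minEnclosingCircle(P[B][:,:2].astype(np.float32));print("ball",r,sx[B].mean(),sy[B].mean())
E
python3 chk.py w4
```

```text
13.0667 [ 514.08838294 -216.51977946  258.5227636 ] -98.39808173209353
roll 4373 y [-78.78326615 105.02497305] top 83.43375571136269
-50 [-17.35349462  18.32015579]
0 [-17.44541386  18.15714423]
50 [-17.72611188  18.05223371]
ball ((513.8555908203125, -216.1749267578125), 10.876631736755371) -0.3770023585433876 -225.0761848438734
```

View pics/w4.png

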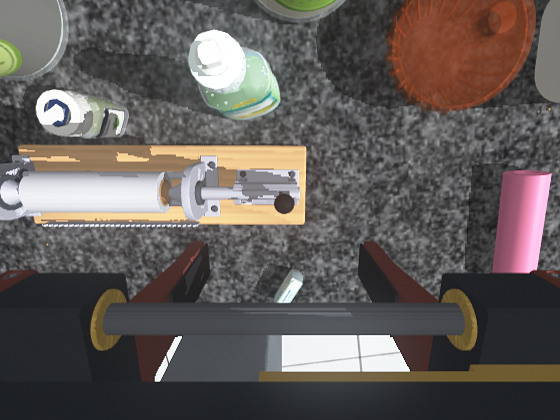

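The roll at (95,190) lies straight on the rods between the cones. The ball is at (284,203), right under the tool, with the handle still up and the bolt fully back.

Request:
{"fn": "servo_tool", "kwargs": {
  "steps": [
    [[0, 0, -0.03], [0, 0, 0], 0.2],
    [[0, 0, -0.03], [0, 0, 0], 0.2],
    [[0, 0, -0.03], [0, 0, 0], 0.2],
    [[0, 0, -0.03], [0, 0, 0], 0.2],
    [[0, 0, -0.03], [0, 0, 0], 0.2],
    [[0, 0, -0.015], [0, 0, 0], 0],
    [[0, 0, 0], [0, 0, 0], -0.2],
    [[0, 0, 0], [0, 0, 0], -1]
  ]
}}

```text
t: 13.73
ee_pos: [513.8, -216.4, 93.1]
orientation: [-3.132, 0.232, 0.003]
ft_force: [-0.9, -0.2, -0.1]
width: 38.2
grasp_force: 0.0
```

Request:
{"fn": "servo_tool", "kwargs": {
  "steps": [
    [[0, 0, 0], [0, 0, 0], -1],
    [[0, 0, 0], [0, 0, 0], -1],
    [[0, 0, 0], [0, 0, 0], -1],
    [[0, 0, 0], [0, 0, 0], -1],
    [[0, 0, 0], [0, 0, 0], -1],
    [[0, 0, 0], [0, 0, 0], -1],
    [[0.0003, 0.002, 0], [0, 0, 0], -1],
    [[0.0005, 0.003, 0], [0, 0, 0], -1]
  ]
}}

```text
t: 14.4
ee_pos: [515.9, -212.5, 95.0]
orientation: [3.132, -0.234, 0.004]
ft_force: [-0.5, -1.0, 7.2]
width: 20.7
grasp_force: 30.0
```

Request:
{"fn": "servo_tool", "kwargs": {
  "steps": [
    [[0.0006, 0.004, 0], [0, 0, 0], -1],
    [[0.0006, 0.004, 0], [0, 0, 0], -1],
    [[0.0006, 0.004, 0], [0, 0, 0], -1],
    [[0.0006, 0.004, 0], [0, 0, 0], -1],
    [[0.0006, 0.004, 0], [0, 0, 0], -1],
    [[0.0006, 0.004, 0], [0, 0, 0], -1],
    [[0.0006, 0.004, 0], [0, 0, 0], -1],
    [[0.0006, 0.004, 0], [0, 0, 0], -1]
  ]
}}

```text
t: 15.07
ee_pos: [520.7, -180.4, 95.0]
orientation: [3.131, -0.233, 0.004]
ft_force: [-0.8, -2.6, 7.7]
width: 20.0
grasp_force: 30.0
```

Request:
{"fn": "servo_tool", "kwargs": {
  "steps": [
    [[0.0005, 0.003, 0], [0, 0, 0], -1],
    [[0.0005, 0.003, 0], [0, 0, 0], -1],
    [[0.0003, 0.002, 0], [0, 0, 0], -1],
    [[0.0002, 0.001, 0], [0, 0, 0], -1],
    [[0, 0.001, 0], [0, 0, 0], -1],
    [[0, 0, 0], [0, 0, 0], -1],
    [[0, 0, 0], [0, 0, 0], -1],
    [[0, 0, 0], [0, 0, 0], -1]
  ]
}}

```text
t: 15.73
ee_pos: [522.2, -171.8, 95.0]
orientation: [3.13, -0.232, 0.005]
ft_force: [-1.7, -9.8, 6.6]
width: 20.7
grasp_force: 30.0
```

Request:
{"fn": "servo_tool", "kwargs": {
  "steps": [
    [[-0.0043, 0.0006, -0.0002], [0, 0, 0], -1],
    [[-0.0042, 0.0006, -0.0006], [0, 0, 0], -1],
    [[-0.0042, 0.0006, -0.001], [0, 0, 0], -1],
    [[-0.0041, 0.0006, -0.0013], [0, 0, 0], -1],
    [[-0.0039, 0.0006, -0.0017], [0, 0, 0], -1],
    [[-0.0038, 0.0006, -0.0021], [0, 0, 0], -1],
    [[-0.0036, 0.0005, -0.0024], [0, 0, 0], -1],
    [[-0.0033, 0.0005, -0.0026], [0, 0, 0], -1]
  ]
}}

```text
t: 16.4
ee_pos: [491.2, -167.2, 82.9]
orientation: [3.13, -0.233, 0.006]
ft_force: [-0.7, -9.5, 2.9]
width: 20.3
grasp_force: 30.0
```

Request:
{"fn": "servo_tool", "kwargs": {
  "steps": [
    [[-0.003, 0.0005, -0.0029], [0, 0, 0], -1],
    [[-0.0027, 0.0004, -0.0031], [0, 0, 0], -1],
    [[-0.0025, 0.0004, -0.0034], [0, 0, 0], -1],
    [[-0.0022, 0.0003, -0.0036], [0, 0, 0], -1],
    [[-0.0018, 0.0003, -0.0038], [0, 0, 0], -1],
    [[-0.0015, 0.0002, -0.0039], [0, 0, 0], -1],
    [[-0.0012, 0.0002, -0.004], [0, 0, 0], -1],
    [[-0.0008, 0.0001, -0.004], [0, 0, 0], -1]
  ]
}}

```text
t: 17.07
ee_pos: [474.3, -164.5, 53.6]
orientation: [3.131, -0.233, 0.002]
ft_force: [-3.3, -11.5, 2.7]
width: 20.3
grasp_force: 30.0
```

Request:
{"fn": "servo_tool", "kwargs": {
  "steps": [
    [[0, 0, 0], [0, 0, 0], -1],
    [[0, 0, 0], [0, 0, 0], 0.2],
    [[0, 0, 0], [0, 0, 0], 0.2],
    [[0, 0, 0], [0, 0, 0], 0.2],
    [[0, 0, 0], [0, 0, 0], 0.2],
    [[0, 0, 0], [0, 0, 0], 0.2],
    [[0, 0, 0.02], [0, 0, 0], 0.2],
    [[0, 0, 0.04], [0, 0, 0], 0.2]
  ]
}}

```text
t: 17.73
ee_pos: [471.1, -161.4, 110.2]
orientation: [-3.13, 0.233, 0.013]
ft_force: [-0.2, -0.4, -0.6]
width: 52.7
grasp_force: 0.0
```

Request:
{"fn": "servo_tool", "kwargs": {
  "steps": [
    [[0, 0, 0.04], [0, 0, 0], 0.5],
    [[0, 0, 0.04], [0, 0, 0], 0.5],
    [[0, 0, 0.04], [0, 0, 0], 0.5],
    [[0, 0, 0.02], [0, 0, 0], 0.5],
    [[0, 0, 0], [0, 0, 0], 1],
    [[0, 0, 0], [0, 0, 0], 1],
    [[0, 0, 0], [0, 0, 0], 1],
    [[0, 0, 0], [0, 0, 0], 1]
  ]
}}

```text
t: 18.4
ee_pos: [472.9, -162.2, 251.1]
orientation: [-3.132, 0.234, 0.005]
ft_force: [-0.2, 0.1, -0.3]
width: 86.9
grasp_force: 0.0
```

```bash
python3 chk.py w5; python3 - <<'E'
from m import *
P=np.load("w5.npz")["P"];c=np.load("w5.npz")["c"]
O=np.array([549.1,6.2]);th=np.radians(-8.57);x=np.array([np.cos(th),np.sin(th)]);y=np.array([-x[1],x[0]])
s=P[...,:2]-O;sx=s@x;sy=s@y
B=(P[...,2]>60)&(P[...,2]<130)&(sx<-33)&(sx>-75)&(sy<-150)&(sy>-230);print("ball down",B.sum(),np.median(sx[B]),np.median(sy[B]),P[...,2][B].max())
R=(P[...,2]>78)&(P[...,2]<90)&(abs(sx)<10)&(abs(sy)<108);h=np.histogram(sy[R],np.arange(-110,112,4));print(np.c_[h[1][:-1],h[0]].T.tolist())
E
```

```text
18.45 [ 473.02933155 -162.22594449  251.09979011] -98.53116397145739
roll 5424 y [-61.85007221 102.59857477] top 84.6923041140793
-50 [-18.14611423  18.62986578]
0 [-19.27535416  18.63339407]
50 [-19.27537639  19.65612446]
ball down 304 -43.90231506165733 -179.71303889438505 85.8469116886593
[[-110, -106, -102, -98, -94, -90, -86, -82, -78, -74, -70, -66, -62, -58, -54, -50, -46, -42, -38, -34, -30, -26, -22, -18, -14, -10, -6, -2, 2, 6, 10, 14, 18, 22, 26, 30, 34, 38, 42, 46, 50, 54, 58, 62, 66, 70, 74, 78, 82, 86, 90, 94, 98, 102, 106], [0, 0, 0, 0, 0, 0, 0, 0, 0, 0, 0, 0, 0, 53, 68, 70, 68, 67, 77, 70, 71, 69, 67, 74, 69, 72, 70, 69, 73, 66, 72, 71, 71, 72, 66, 69, 77, 67, 68, 74, 65, 76, 68, 69, 72, 72, 67, 67, 76, 71, 73, 63, 73, 9, 47]]
```

View pics/w5.png

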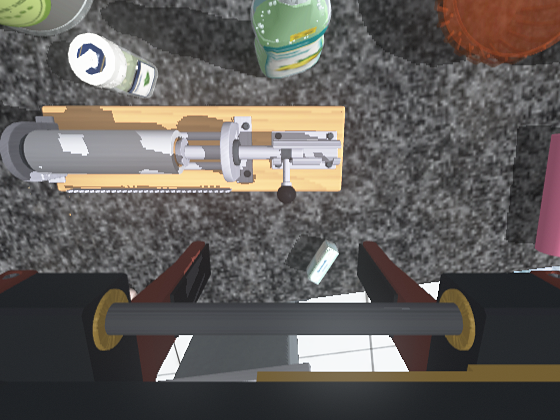

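The bolt is across, the roll sits between both cones with its middle at y about 22, and the ball is down at (287,194). Its top measures 86 mm where 79 is expected, so I'll press it fully down with closed fingers.

Request:
{"fn": "servo_tool", "kwargs": {
  "steps": [
    [[0.002, -0.0015, 0], [0, 0, 0], -1],
    [[0.002, -0.0015, 0], [0, 0, 0], -1],
    [[0, 0, -0.02], [0, 0, 0], -1],
    [[0, 0, -0.02], [0, 0, 0], -1],
    [[0, 0, -0.02], [0, 0, 0], -1],
    [[0, 0, -0.02], [0, 0, 0], -1],
    [[0, 0, -0.02], [0, 0, 0], -1],
    [[0, 0, -0.02], [0, 0, 0], -1]
  ]
}}

```text
t: 19.12
ee_pos: [478.1, -165.8, 131.5]
orientation: [-3.133, 0.234, 0.001]
ft_force: [-0.4, -0.0, -0.1]
width: 38.0
grasp_force: 0.0
```

Request:
{"fn": "servo_tool", "kwargs": {
  "steps": [
    [[0, 0, 0], [0, 0, 0], -1],
    [[0, 0, 0], [0, 0, 0], -1],
    [[0, 0, 0], [0, 0, 0], -1],
    [[0, 0, 0], [0, 0, 0], -1],
    [[0, 0, 0], [0, 0, 0], -1],
    [[0, 0, 0], [0, 0, 0], -1],
    [[0, 0, -0.018], [0, 0, 0], -1],
    [[0, 0, -0.018], [0, 0, 0], -1]
  ]
}}

```text
t: 19.78
ee_pos: [479.5, -166.2, 98.2]
orientation: [3.132, -0.234, 0.006]
ft_force: [-0.0, 0.7, 0.1]
width: 0.7
grasp_force: 0.0
```

Request:
{"fn": "servo_tool", "kwargs": {
  "steps": [
    [[0, 0, -0.005], [0, 0, 0], -1],
    [[0, 0, -0.005], [0, 0, 0], -1],
    [[0, 0, -0.003], [0, 0, 0], -1],
    [[0, 0, -0.002], [0, 0, 0], -1],
    [[0, 0, -0.001], [0, 0, 0], -1],
    [[0, 0, 0], [0, 0, 0], -1],
    [[0, 0, 0], [0, 0, 0], -1],
    [[0, 0, 0], [0, 0, 0], -1]
  ]
}}

```text
t: 20.45
ee_pos: [478.4, -165.8, 81.3]
orientation: [3.133, -0.234, 0.001]
ft_force: [0.3, 0.2, 0.2]
width: 0.3
grasp_force: 0.0
```

Request:
{"fn": "servo_tool", "kwargs": {
  "steps": [
    [[0, 0, -0.001], [0, 0, 0], -1],
    [[0, 0, -0.001], [0, 0, 0], -1],
    [[0, 0, -0.001], [0, 0, 0], -1],
    [[0, 0, -0.001], [0, 0, 0], -1],
    [[0, 0, -0.001], [0, 0, 0], -1],
    [[0, 0, 0], [0, 0, 0], -1],
    [[0, 0, 0], [0, 0, 0], -1],
    [[0, 0, 0], [0, 0, 0], -1]
  ]
}}

```text
t: 21.12
ee_pos: [478.2, -165.8, 77.3]
orientation: [3.133, -0.234, 0.0]
ft_force: [-4.6, 0.7, 18.1]
width: 0.6
grasp_force: 9.3
```

At the stop: 18 N upward. Lift away and check.

Request:
{"fn": "servo_tool", "kwargs": {
  "steps": [
    [[0, 0, 0.004], [0, 0, 0], -1],
    [[0, 0, 0.02], [0, 0, 0], -1],
    [[0, 0, 0.04], [0, 0, 0], -1],
    [[0, 0, 0.04], [0, 0, 0], -1],
    [[0, 0, 0.04], [0, 0, 0], -1],
    [[0, 0, 0.03], [0, 0, 0], -1],
    [[0, 0, 0], [0, 0, 0], -1],
    [[0, 0, 0], [0, 0, 0], -1]
  ]
}}

```text
t: 21.78
ee_pos: [479.1, -166.0, 251.7]
orientation: [3.132, -0.234, 0.006]
ft_force: [0.2, 0.5, -0.9]
width: 0.4
grasp_force: 0.0
```

```bash
python3 chk.py w6; python3 - <<'E'
from m import *
P=np.load("w6.npz")["P"]
O=np.array([549.1,6.2]);th=np.radians(-8.57);x=np.array([np.cos(th),np.sin(th)]);y=np.array([-x[1],x[0]])
s=P[...,:2]-O;sx=s@x;sy=s@y
B=(P[...,2]>60)&(P[...,2]<130)&(sx<-33)&(sx>-75)&(sy<-150)&(sy>-230);print("ball down",B.sum(),np.median(sx[B]),np.median(sy[B]),P[...,2][B].max())
E
```

```text
21.8333 [ 477.95748145 -165.60046243  249.94943535] -98.53862021208634
roll 5306 y [-61.63295196 102.84480713] top 84.67905272991736
-50 [-18.13093106  19.19105547]
0 [-18.14854739  19.1946526 ]
50 [-19.22952256  19.19803757]
ball down 294 -44.665905190975 -179.52365715279893 77.61264595347211
```

```bash
python3 -c "
from workcell import close_job
print(close_job())"
```

```text
the job is handed in; nothing more can be done
None
```

The long roll is loaded in the stand, with the bolt fully across, its handle pressed down to the stop and the gripper clear of everything; I handed the job in at about 22 s and got no verdict back.

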